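# Weigh the starch tin on the spring balance

## Task

Find out how much starch is left: lift the tin by a grip of its handle and hang it by the kink in the middle of that handle on the hook of the spring balance. Lower it very slowly, two or three centimetres a second, so that the spring takes the weight gradually, with no drop, jerk or drag on the hook, and let go only when the hook carries the whole tin and your hand nothing; then leave it hanging free and wait until it is quite still, so that the pointer can be read. Keep the tin level on the way and leave everything else on the table undisturbed.

Things in the scene. Friction and masses are not known exactly. Their poses are not given: they have to be found in the camera images.
- tin_center (a point): Centre of the starch tin, 37.5 mm above its underside: a bare metal lidded box, 200 mm long (x), 95 wide (y), 75 high, 0.13 to 0.46 kg (unknown), centre of mass on its vertical middle axis. Axes are the tin's: x along its handle, z up. A stiff steel-rod handle with two wooden grips stands over it, alike at both ends. The other tin has no handle.
- tin: The same tin, origin at the centre of its underside. Its fixed handle lies in its x-z plane: 6 mm round rod, uprights at x = -107 and 107 mm, top bar straight along x, axis 130 mm above the underside, with a kink in the middle.
- tin_grip (a point): Centre of the wooden grip on the -x half of the handle, at x = -66 mm, 130 mm above the tin's underside: flat-sided, 48 mm long (x), 14 wide (y), 22 high. Take the tin by a grip, firmly, or it tips about it; its twin is at x = +66 mm. Axes as the tin's.
- tin_kink (a point): Centre of the rod at the peak of the handle's kink, 143 mm above the tin's underside: between x = -16 and 16 mm the bare rod rises 13 mm above the bar as an upside-down V, which centres itself on a hook. Axes as the tin's.
- scale: Grey bench stand with spring balance, fixed, hook included. Origin on the table below the hook; axes turn with its yaw. Foot plate 12 mm thick, x -110 to 110, y -190 to 80 mm. Column 25 mm square at y = -165; 640 mm up an arm runs over the hook and carries the balance: an upright tube 32 mm across, lower end 425 mm up, so lean the hand away from it.
- hook_seat (a point): Lowest point of the hook's inside; moves with it; 285 mm up when unloaded; axes as the stand's. Hook of 6 mm rod in the y-z plane, open to +y: a V from the seat to y = -18 and 18 mm, 13 mm up; free end at y = 22, 25 mm up. Other side: straight up at y = -18 to 56 mm, back to y = 0 at 72, then up. A tin hung here has its kink point 6 mm above, handle along the stand's x.
- scale_hook (a joint): How far the hook is drawn down, m: 0 unloaded, 0.12 at its stop. Linear spring, 45 N/m (22 mm for each newton hung, less 1 mm), lightly damped: after a jolt it bounces for a second or two.
- spare_tin: The other tin, no handle, 154 x 94 x 69 mm, not to be moved; origin at its underside.
- sprayer: White spray bottle, 180 mm high, not to be moved; origin at its underside.
- button_jar: Glass jar with steel lid, 85 mm high, not to be moved; origin at its underside.
- clothes_brush: Clothes brush, 150 mm long, 34 high, not to be moved; origin at its underside.
- clapper: Wooden pressing block, 190 x 62 x 32 mm, not to be moved; origin at its underside.
- steel_cup: Steel cup, 85 mm high, not to be moved; origin at its underside.
- pin_dish: White dish, 90 mm across, not to be moved; origin at its underside.
There are look-alikes about, which are no part of the job. Leave any orange look-alike of the tin alone.

How it is judged:
On the way, in this order (a step that is already met when the one before it is completed fails the run):
1. the tin is lifted clear of the table (height (world z) of tin above 0.05 m and contact force between tin and scale below 0.1 N), for 0.2 s.
2. the kink of the handle sits in the hook and the hook is drawn down (distance between tin_kink and hook_seat below 0.012 m and value of joint scale_hook above 0.008 m), for 0.2 s.
At the end, for the whole second after the job is handed in: The tin hangs free on the hook: the peak of its handle's kink within 12 mm of the hook's seat, the hook drawn down more than 15 mm by the weight, the tin's underside more than 20 mm above the table, level within 0.12 rad and still (tin slower than 20 mm/s and 0.2 rad/s, hook slower than 8 mm/s) (distance between tin_kink and hook_seat below 0.012 m and value of joint scale_hook above 0.015 m and height (world z) of tin above 0.02 m and angle between tin's own z axis and vertical below 0.12 rad and linear speed of tin below 0.02 m/s and angular speed of tin below 0.2 rad/s and velocity of joint scale_hook between -0.008 and 0.008 m/s); the robot touches nothing.
It fails at once if the spring is jerked: the hook moves faster than 0.08 m/s down or up (velocity of joint scale_hook above 0.08 m/s or velocity of joint scale_hook below -0.08 m/s).
It fails at once if the spring is dragged out past 115 mm, to its stop (value of joint scale_hook above 0.115 m).
It fails at once if the hook or stand is pushed, by the tin or the robot, with more than 15 N (contact force between scale and anything else above 15 N).
It fails at once if the tin tips by more than 0.45 rad (angle between tin's own z axis and vertical above 0.45 rad).
It fails at once if another thing on the table is shifted by more than 20 mm (distance of any of spare_tin, sprayer, button_jar, clothes_brush, clapper, steel_cup, pin_dish from where it was at the start of the episode above 0.02 m).
It also fails if it takes over 70 s, if anything falls off the work surface, if the arm or the gripper's body presses on something with over 40 N, if the wrist force passes 120 N, or if a joint passes its speed limit or range.

## Robot

A 6-joint arm with a two-finger parallel gripper is mounted at the origin on the work surface. World frame = base frame: x ahead of the robot, y to its left, z up, the work surface at z = 0. Lengths are in m, angles in rad, forces in N, time in s.
With the tool pointing down it reaches from about 0.275 to 0.75 m from the base axis. Payload 10.2 kg.
Tool frame: the origin (TCP) lies midway between the tips of the shut fingers; the grasp point (between the pads) lies 19 mm behind it; z points along the fingers, y is the direction in which the jaws open and shut (so a half turn about z gives the same grasp; the last joint's range is limited). The gripper opens to 88 mm and grips with 3 to 60 N. Pads are 18 mm wide; open, the fingers measure 123 mm over their backs; the gripper's body (75 mm by 187 mm) begins 45 mm behind the grasp point.
Start: joints at [-1.386, 0.313, 1.498, -0, 1.331, -0.223], TCP at [0.208, -0.482, 0.239] pointing down, gripper open.
Joint ranges: [-2.94, 2.94], [-0.97, 2.17], [0.19, 2.56], [-1.23, 4.37], [0.02, 3.11], [-2.88, 2.88]. Speed limits (rad/s): [2.39, 2.39, 3.01, 3.14, 3.14, 3.14].

## Interface

Orientations are given as [roll, pitch, yaw] about the fixed x, y, z axes, in that order (R = Rz(yaw) Ry(pitch) Rx(roll)).
In Python, from workcell import robot gives the robot as it stands. The module is installed in compiled form; this text tells all that it offers.
- The arm moves only by the shell command python3 -m crank 'ROWS' [FORCE]. ROWS is JSON, a list of rows, each a list of 7 numbers: the turn, a rotation vector about the world's x, y, z in degrees, then the shift along the world's x, y, z in mm, then the opening, from -1 (shut) to 1 (fully open). A call has 1 to 20 rows; each row is the pose to reach, as a shift and turn from the pose commanded when the call began; what a row does not reach only later rows make up. A row lasts 1/10 s, in which the tool goes at most 50 mm and 8.59 degrees, less where a joint would pass 70% of its speed; a pose out of reach is approached as far as the arm can. A call with a gripper value outside its range is refused whole. The fingers move at their own pace and stop on an object; FORCE is the grip in N (left out, the last holds). Time passes only in rows, so rows that repeat a pose let the fingers close. It gives the time, the measured TCP pose, the force and the opening at its end, in the units of the state.
- robot.state(): the state, without advancing time (a new reading comes with each control period).
- robot.snapshot(name): name is "side" or "top" or "wrist"; returns (picture, depth): 480x640x3 uint8, red, green, blue; 480x640 float32, m along the optical axis (not along the pixel's ray), 0 where there is no reading.
- robot.calibration(name): a dict with "vertical_fov" (degrees; the focal length in pixels is half the picture's height over the tangent of half this angle, whatever the lens; pixels are square), "cx", "cy" (the principal point, pixels), "rvec" (rotation vector, rad) and "tvec" (3), from world to camera coordinates, as OpenCV has them; the wrist camera has in their place "tool_from_camera" (4x4, takes a point from camera to tool coordinates, whose origin is the TCP and whose axes are the flange's). Camera axes: x right, y down, z forward; pixel columns grow to the right and rows downward; lengths in m; the calibration is good to about 2 mm. A picture is of the moment at which its call begins: read the wrist's pose just before it. calibration takes no time and is no camera call.
- robot.sign_off(): hands the job in, once; it reports no verdict.
The state is a dict: "time_s": time; "q": joint angles; "dq": joint speeds; "joint_efforts": joint torques, N m; "ee_pos": TCP position; "eef_rot": TCP orientation; "wrist_force": force on the tool from outside, world axes, zero at the start; "wrist_torque": the same for the moment, N m; "finger_gap": finger opening in m.
Only numpy, scipy, OpenCV 4.12 (cv2) and the standard library are available. Lean on these libraries where they do the work, as an engineer would, in place of code of your own. Each camera call takes 0.05 s, during which the arm holds its last target.

## Working session

There is one attempt and no reset: what is moved stays moved. The work goes in short steps, Python scripts to look and compute and a shell command to move; the robot and the scene stay as the last step left them, time stands still between calls to the robot, and variables do not carry over. Pictures are saved under pics/ and viewed, and the job is handed in when it is done.

```bash
mkdir -p pics; cat > h.py <<'E'
import numpy as np, cv2
from workcell import robot
def snap(n,tag):
    im,d=robot.snapshot(n); np.savez(f'pics/{tag}.npz',im=im,d=d); cv2.imwrite(f'pics/{tag}.png',im[:,:,::-1]); return im,d
def K(n):
    c=robot.calibration(n); f=240/np.tan(np.radians(c['vertical_fov'])/2); return c,f
def pt(n,u,v,d):
    c,f=K(n); R=cv2.Rodrigues(np.array(c['rvec'],float))[0]; t=np.array(c['tvec'],float)
    p=np.stack([(u-c['cx'])/f*d,(v-c['cy'])/f*d,d+0*u],-1); return (p-t.ravel())@R
def onplane(n,u,v,z):
    a=pt(n,np.float64(u),np.float64(v),np.float64(0.)); b=pt(n,np.float64(u),np.float64(v),np.float64(1.)); s=(z-a[2])/(b-a)[2]; return a+s*(b-a)
def proj(n,P):
    c,f=K(n); R=cv2.Rodrigues(np.array(c['rvec'],float))[0]; p=R@np.array(P)+np.array(c['tvec'],float).ravel(); return p[:2]/p[2]*f+[c['cx'],c['cy']]
E
python3 - <<'E'
from h import *
for n in ('side','top'):
    snap(n,n+'0'); print(robot.calibration(n))
print(robot.state())
E
```

```text
{'vertical_fov': 56.37587608181352, 'cx': 318.7321221444048, 'cy': 234.43642942388422, 'rvec': array([ 0.53333812, -2.54288338,  1.37055796]), 'tvec': array([0.56513573, 0.20660372, 1.25769059])}
{'vertical_fov': 49.75723085734878, 'cx': 316.8104502177369, 'cy': 233.90455359934688, 'rvec': array([ 2.18070037, -2.20876162,  0.08856045]), 'tvec': array([0.12581325, 0.56450485, 1.75800046])}
{'time_s': 0.1, 'q': array([-1.38638773e+00,  3.13373217e-01,  1.49832290e+00,  1.12247675e-06,
        1.33105626e+00, -2.23428295e-01]), 'dq': array([ 8.07560711e-04, -2.96542300e-04, -1.32582768e-03,  7.00424559e-05,
        1.71622647e-03,  2.71093206e-05]), 'joint_efforts': array([ 3.02977031e-03, -4.02814937e+01, -2.52643329e+01,  6.95720455e-02,
        3.42685904e-02, -5.56122325e-05]), 'ee_pos': array([ 0.20816169, -0.48172727,  0.23824336]), 'eef_rot': array([-3.14046200e+00, -2.58028152e-04,  4.07836479e-01]), 'wrist_force': array([ 0.05183062, -0.26087804, -1.17982075]), 'wrist_torque': array([-0.00918735,  0.02320348,  0.01773253]), 'finger_gap': 0.08821517541933463}
```

View pics/side0.png

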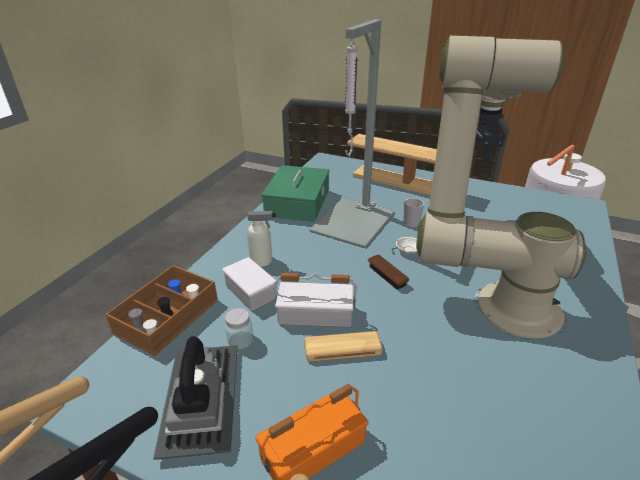

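View pics/top0.png

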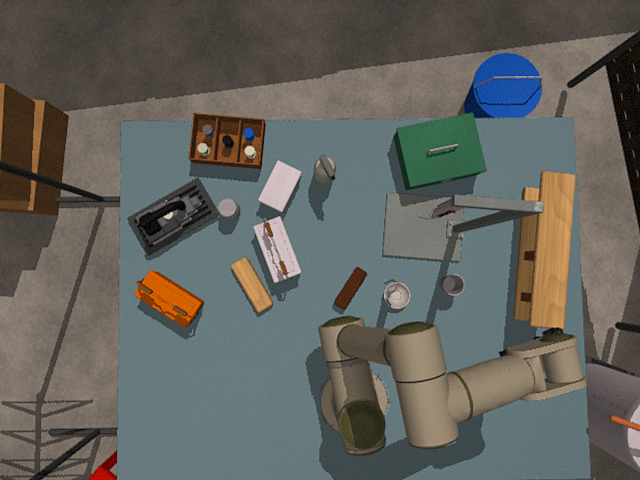

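The tin with the handle is at top (277,248) and side (315,300). It is bare metal with two brown grips, which fits the description. The spare tin at top (280,186) has no handle, and the orange look-alike at top (170,298) is to be left alone. I'll confirm this in an enlarged crop and look at the hook as well.

```bash
python3 - <<'E'
from h import *
t=np.load('pics/top0.npz')['im'];s=np.load('pics/side0.npz')['im']
a=cv2.resize(t[205:295,235:315],(400,450),interpolation=2); b=cv2.resize(s[255:335,260:370],(400,291),interpolation=2)
c=np.zeros((600,800,3),np.uint8); c[:450,:400]=a; c[:291,400:]=b
h=cv2.resize(s[120:180,320:380],(300,300),interpolation=2); c[295:595,400:700]=h
cv2.imwrite('pics/crop0.png',c[:,:,::-1])
for n,box in (('top',(205,295,235,315)),('side',(255,335,260,370))):
    z=np.load(f'pics/{n}0.npz'); im=z['im'];d=z['d']
    hsv=cv2.cvtColor(im,cv2.COLOR_RGB2HSV); m=((hsv[...,0]<18)&(hsv[...,1]>100)&(hsv[...,2]<190)).astype(np.uint8)
    mm=0*m; y0,y1,x0,x1=box; mm[y0:y1,x0:x1]=m[y0:y1,x0:x1]
    k,l,st,ce=cv2.connectedComponentsWithStats(mm)
    for i in range(1,k):
        if st[i,4]>15:
            v,u=np.nonzero(l==i); dd=d[v,u]; P=pt(n,u.astype(float),v.astype(float),dd)
            print(n,ce[i],st[i],np.median(P,0),onplane(n,*ce[i],0.137))
E
```

```text
top [268.39622642 229.        ] [265 223   8  14  53] [0.57569152 0.27332984 0.13860211] [0.5758121  0.27500611 0.137     ]
top [254.1056338  274.05633803] [235 257  34  38 142] [0.43349921 0.3336233  0.02799892] [0.43274645 0.32138674 0.137     ]
top [283.03921569 267.68627451] [280 261   7  14  51] [0.45077722 0.22932293 0.14063147] [0.45173412 0.22932165 0.137     ]
top [241.19148936 283.57446809] [235 272  14  23  47] [0.39873554 0.37706482 0.02805318] [0.40317625 0.36246016 0.137     ]
top [258.4375 288.875 ] [255 281   7  14  32] [0.37957792 0.3182214  0.03091695] [0.38568015 0.30791128 0.137     ]
side [289.5 276.5] [281 273  18   8 136] [0.57601262 0.27983368 0.13634904] [0.57532493 0.28172674 0.137     ]
side [340.05925926 278.47407407] [332 275  17   8 135] [0.45280039 0.23449766 0.13560437] [0.45164127 0.23712826 0.137     ]
```

View pics/crop0.png

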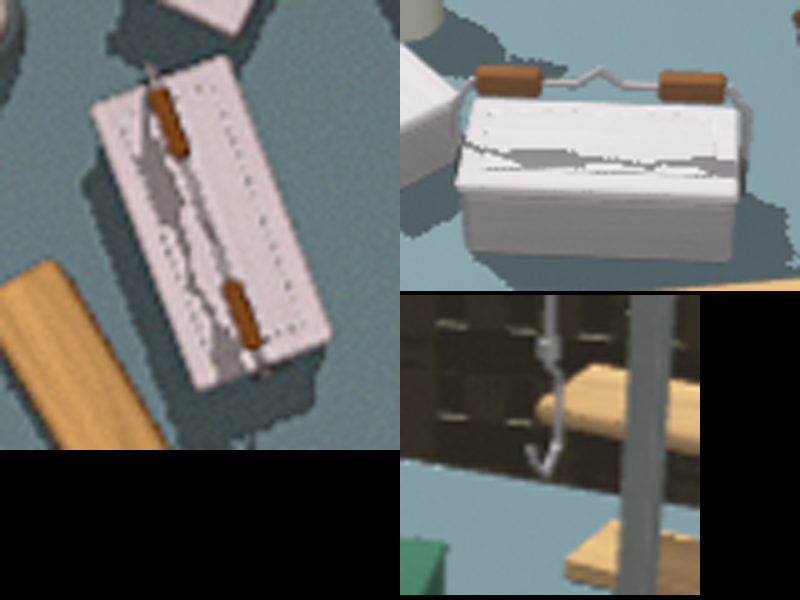

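The crop confirms the tin: bare metal, wooden grips and a kink in the rod. The hook is visible in the side view at about (350,150). Next I'll measure the stand.

```bash
python3 - <<'E'
from h import *
z=np.load('pics/top0.npz'); im=z['im'];d=z['d']
v,u=np.mgrid[185:270,375:475]; P=pt('top',u.astype(float),v.astype(float),d[185:270,375:475])
sat=im[185:270,375:475].astype(int); grey=(sat.max(-1)-sat.min(-1)<22)
m=(grey&(abs(P[...,2]-0.012)<0.008)).astype(np.uint8); m=cv2.morphologyEx(m,cv2.MORPH_OPEN,np.ones((3,3)))
cs=max(cv2.findContours(m,0,1)[0],key=cv2.contourArea)[:,0]+[375,185]
W=np.array([onplane('top',*c,0.012)[:2] for c in cs],np.float32)
r=cv2.minAreaRect(W*1000); print(r,cv2.boxPoints(r))
z=np.load('pics/side0.npz'); im=z['im'];d=z['d']
v,u=np.mgrid[20:190,335:385]; P=pt('side',u.astype(float),v.astype(float),d[20:190,335:385])
for y in range(40,165,6):
    row=d[y,338:385]; 
    Q=P[y-20]; k=(Q[:,0]>.1)&(Q[:,0]<.9)&(abs(Q[:,1])<.6)&(d[y,335:385]>0)
    print(y,[(335+i,*np.round(Q[i]*1000).astype(int)) for i in np.nonzero(k)[0]][::3])
E
```

```text
((589.3438720703125, -248.62216186523438), (267.9056091308594, 219.16128540039062), 84.93399810791016) [[ 468.36282 -372.37537]
 [ 686.66797 -391.72803]
 [ 710.32495 -124.86896]
 [ 492.01978 -105.5163 ]]
40 [(np.int64(351), np.int64(599), np.int64(-194), np.int64(632)), (np.int64(366), np.int64(590), np.int64(-299), np.int64(615)), (np.int64(369), np.int64(581), np.int64(-301), np.int64(616)), (np.int64(372), np.int64(587), np.int64(-350), np.int64(607)), (np.int64(375), np.int64(577), np.int64(-349), np.int64(608)), (np.int64(378), np.int64(570), np.int64(-356), np.int64(607))]
46 [(np.int64(350), np.int64(605), np.int64(-202), np.int64(614)), (np.int64(353), np.int64(594), np.int64(-198), np.int64(616)), (np.int64(369), np.int64(586), np.int64(-318), np.int64(595)), (np.int64(372), np.int64(579), np.int64(-327), np.int64(594)), (np.int64(375), np.int64(574), np.int64(-343), np.int64(592)), (np.int64(378), np.int64(568), np.int64(-354), np.int64(591))]
52 [(np.int64(347), np.int64(608), np.int64(-188), np.int64(600)), (np.int64(350), np.int64(596), np.int64(-180), np.int64(602)), (n
[... 6373 characters left out ...]
p.int64(378), np.int64(612), np.int64(-584), np.int64(158)), (np.int64(381), np.int64(600), np.int64(-587), np.int64(159)), (np.int64(384), np.int64(590), np.int64(-596), np.int64(157))]
154 [(np.int64(346), np.int64(599), np.int64(-177), np.int64(294)), (np.int64(349), np.int64(596), np.int64(-197), np.int64(287)), (np.int64(366), np.int64(586), np.int64(-347), np.int64(229)), (np.int64(369), np.int64(575), np.int64(-347), np.int64(231)), (np.int64(372), np.int64(570), np.int64(-369), np.int64(223))]
160 [(np.int64(364), np.int64(593), np.int64(-351), np.int64(203)), (np.int64(367), np.int64(582), np.int64(-349), np.int64(206)), (np.int64(370), np.int64(571), np.int64(-350), np.int64(208))]
```

```bash
cat >> h.py <<'E'
from scipy.spatial.transform import Rotation as Ro
def down(psi,t): # tool x along psi (deg), hand leaning back by t
    return Ro.from_euler('z',psi,degrees=True)*Ro.from_euler('y',-t,degrees=True)*Ro.from_euler('x',180,degrees=True)
def turn(psi,t):
    c=Ro.from_euler('xyz',robot.state()['eef_rot']); return np.degrees((down(psi,t)*c.inv()).as_rotvec())
E
python3 - <<'E'
from h import *
print(turn(19.8,25))
z=np.load('pics/top0.npz'); d=z['d']
for n,(u,v) in dict(green=(415,165),greenL=(405,140),greenC=(410,180),spr=(325,170),cup=(453,285),dish=(397,295),bench=(530,210)).items():
    print(n,np.round(pt('top',np.float64(u),np.float64(v),d[v,u]),3))
# hook seat in side view predicted
for P in ([.5942,-.1938,.285],[.5942+.0016,-.1938+.018,.298]): print(proj('side',P))
m=np.load('pics/side0.npz')['d']
print(np.round(m[150:160,343:352],2))
E
```

```text
[  9.13323234 -23.26047613  -3.52473244]
green [ 0.786 -0.209  0.096]
greenL [ 0.872 -0.179  0.091]
greenC [ 0.736 -0.192  0.094]
spr [0.758 0.092 0.172]
cup [ 0.384 -0.351 -0.002]
dish [0.449 0.145 1.79 ]
bench [ 0.57  -0.341  0.665]
[349.06809636 154.91378963]
[346.72737133 153.1157393 ]
[[2.62 2.59 1.43 1.42 2.6  2.6  2.61 1.47 1.46]
 [2.62 2.59 1.43 1.43 2.61 2.62 2.6  1.46 1.46]
 [2.6  2.62 1.43 1.43 2.61 2.61 1.45 1.46 2.59]
 [2.61 2.61 2.61 1.43 1.44 2.6  1.46 1.46 2.59]
 [2.62 2.61 2.6  1.44 1.44 1.45 1.45 2.6  2.59]
 [2.62 2.63 2.63 2.6  1.45 1.45 1.45 2.61 2.6 ]
 [2.63 2.62 2.63 2.61 2.61 1.46 1.46 2.61 2.6 ]
 [2.14 2.14 2.15 2.13 2.14 2.61 2.62 2.62 2.61]
 [2.13 2.14 2.14 2.13 2.14 2.13 2.13 2.13 2.14]
 [2.13 2.11 2.13 2.13 2.13 2.13 2.12 2.13 2.12]]
```

The hook's projected position matches the picture: predicted seat (349,155), seen at about (348,155). Moving to the pre-grasp now.

```bash
python3 -m crank '[[0,0,0,5,20,30,1],[0,0,0,15,60,60,1],[0,0,0,28,100,60,1],[0,0,0,41,140,60,1],[0,0,0,54,180,60,1],[0,0,0,68,220,60,1],[0,0,0,80,260,60,1],[0,0,0,95,300,60,1],[1,-3,0,107,340,60,1],[2,-6,-1,120,380,60,1],[3,-9,-1,132,420,60,1],[4,-12,-2,144,460,60,1],[6,-15,-2,157,500,60,1],[7,-18,-3,170,540,60,1],[8,-21,-3,182,580,60,1],[9.1,-23.3,-3.5,195,620,60,1],[9.1,-23.3,-3.5,208,660,50,1],[9.1,-23.3,-3.5,216,690,40,1],[9.1,-23.3,-3.5,220,704,30,1],[9.1,-23.3,-3.5,220,704,20,1]]' 60; python3 - <<'E'
from h import *
s=robot.state();print(s['ee_pos'],s['eef_rot'],turn(19.8,25),s['q'],s['wrist_force'])
snap('wrist','w1')
np.savez('pics/w1pose.npz',p=s['ee_pos'],r=s['eef_rot'])
E
```

```text
time_s: 2.1
ee_pos: [0.4279, 0.2234, 0.2577]
eef_rot: [3.14, -0.435, 0.349]
wrist_force: [0.5, -0.6, 0.0]
finger_gap: 0.0881
[0.42791108 0.22340492 0.25767923] [ 3.13971664 -0.43534931  0.34893835] [ 0.11079061 -0.01979951 -0.14731655] [ 0.20717129 -0.01317687  1.8921418   0.07814     0.83240175  1.38945943] [ 0.48885452 -0.63179676  0.00435521]
```

View pics/w1.png

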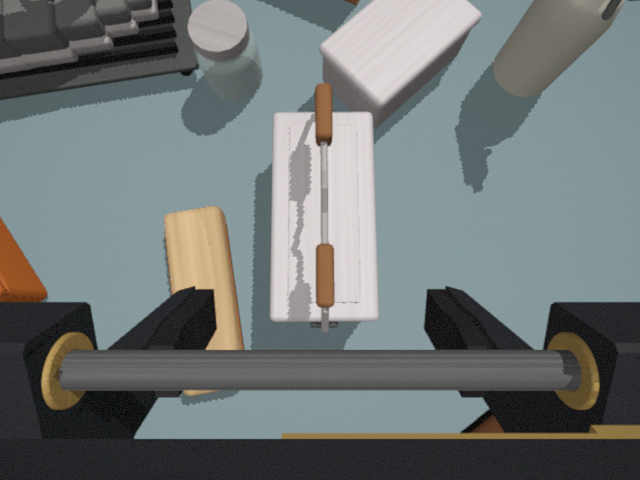

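The wrist view shows the handle vertical in the picture, with the near grip at (325,275), the far grip at (323,113), and the open jaws straddling the line. I'll turn the grips into points.

```bash
cat >> h.py <<'E'
def wpt(z,pose,u,v,dd):
    c,f=K('wrist'); T=np.array(c['tool_from_camera']); p=np.stack([(u-c['cx'])/f*dd,(v-c['cy'])/f*dd,dd],-1)
    p=p@T[:3,:3].T+T[:3,3]; return Ro.from_euler('xyz',pose['r']).apply(p)+pose['p']
E
python3 - <<'E'
from h import *
z=np.load('pics/w1.npz');pose=np.load('pics/w1pose.npz'); im,d=z['im'],z['d']
hsv=cv2.cvtColor(im,cv2.COLOR_RGB2HSV); m=((hsv[...,0]<18)&(hsv[...,1]>100)&(hsv[...,2]<190)).astype(np.uint8); m[:,:300]=0;m[:,345:]=0;m[310:]=0;m[:80]=0
k,l,st,ce=cv2.connectedComponentsWithStats(m)
for i in range(1,k):
    if st[i,4]>50:
        v,u=np.nonzero(l==i); P=wpt(z,pose,u*1.,v*1.,d[v,u]); P=P[P[:,2]>.1]; print(ce[i],P.mean(0),P.min(0),P.max(0))
E
```

```text
[323.44504897 112.57562568] [0.57354716 0.27400625 0.14015687] [0.42807228 0.22457568 0.12567902] [0.59903392 0.28749361 0.41834194]
[324.6889332  275.47357926] [0.45215819 0.22915347 0.14157302] [0.42807228 0.2168224  0.13607343] [0.47546154 0.24182773 0.41834194]
```

The grip measures (0.452, 0.2295–0.231), top at z = 0.141, as it should be. I'll descend, then grip at 60 N.

```bash
python3 -m crank '[[0,0,0,0,0,-25,1],[0,0,0,0,0,-50,1],[0,0,0,0,0,-72,1],[0,0,0,6,2,-87,1],[0,0,0,12,4,-101,1],[0,0,0,18,6,-115,1],[0,0,0,25,8,-130,1],[0,0,0,32,10,-145,1],[0,0,0,32,10,-145,1],[0,0,0,32,10,-145,1]]' 60; python3 - <<'E'
from h import *
s=robot.state();print(s['ee_pos'],s['eef_rot'],s['wrist_force'])
snap('side','s2')
E
```

```text
time_s: 3.15
ee_pos: [0.4602, 0.2312, 0.1141]
eef_rot: [3.139, -0.436, 0.345]
wrist_force: [0.2, 0.8, 0.0]
finger_gap: 0.0882
[0.46018315 0.23122205 0.11412835] [ 3.13948358 -0.43629199  0.34506176] [0.18752567 0.75261157 0.04148613]
```

```bash
python3 - <<'E'
import cv2
a=cv2.imread('pics/s2.png')[230:340,250:380]; cv2.imwrite('pics/s2c.png',cv2.resize(a,(709,600),interpolation=2))
E
```

```text
(no output)
```

View pics/s2c.png

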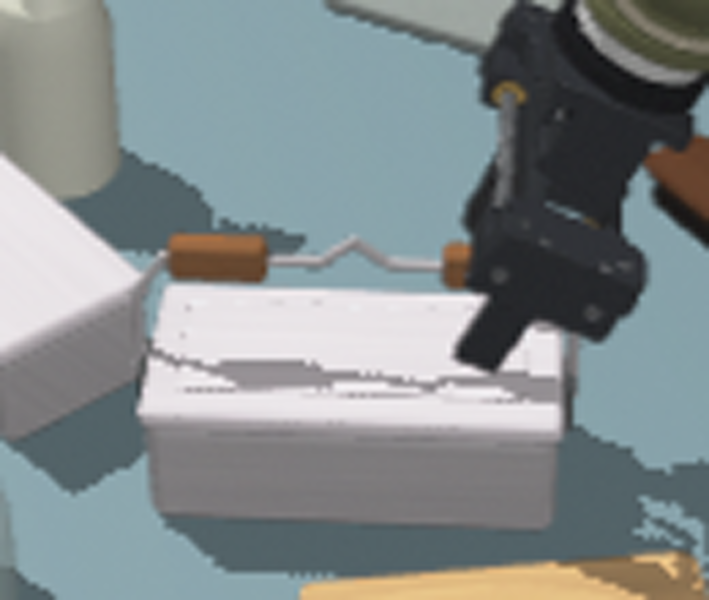

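The open jaws straddle the near grip. Closing.

```bash
python3 -m crank '[[0,0,0,0,0,0,-1],[0,0,0,0,0,0,-1],[0,0,0,0,0,0,-1],[0,0,0,0,0,0,-1],[0,0,0,0,0,0,-1],[0,0,0,0,0,0,-1],[0,0,0,0,0,0,-1],[0,0,0,0,0,0,-1]]' 60; python3 -m crank '[[0,0,0,0,0,1,-1],[0,0,0,0,0,3,-1],[0,0,0,0,0,7,-1],[0,0,0,0,0,12,-1],[0,0,0,0,0,18,-1],[0,0,0,0,0,24,-1],[0,0,0,0,0,30,-1],[0,0,0,0,0,30,-1],[0,0,0,0,0,30,-1]]'; python3 - <<'E'
from h import *
s=robot.state();print(s['ee_pos'],s['eef_rot'],s['wrist_force'],s['wrist_torque'])
snap('side','s3');import cv2
a=cv2.imread('pics/s3.png')[220:330,250:380]; cv2.imwrite('pics/s3c.png',cv2.resize(a,(709,600),interpolation=2))
E
```

```text
time_s: 4.0
ee_pos: [0.4602, 0.2321, 0.1137]
eef_rot: [3.14, -0.437, 0.346]
wrist_force: [0.4, 0.3, 0.7]
finger_gap: 0.0261
time_s: 4.9
ee_pos: [0.4602, 0.232, 0.1438]
eef_rot: [3.14, -0.437, 0.346]
wrist_force: [0.5, 0.0, -2.0]
finger_gap: 0.0136
[0.4601504  0.23204844 0.1438    ] [ 3.13952883 -0.43663907  0.3462231 ] [ 0.53857385  0.01546026 -1.98191136] [-0.11031663  0.39904689 -0.02289299]
```

View pics/s3c.png

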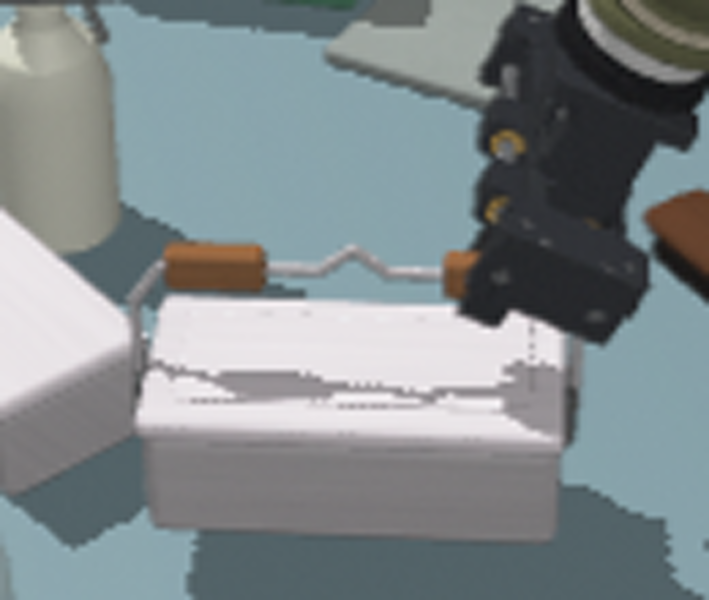

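Gripped at 13.6 mm opening and lifted level. Lifting higher now, then I'll measure where the kink sits relative to the tool.

```bash
python3 -m crank '[[0,0,0,0,0,8,-1],[0,0,0,0,0,20,-1],[0,0,0,0,0,35,-1],[0,0,0,0,0,52,-1],[0,0,0,0,0,70,-1],[0,0,0,0,0,88,-1],[0,0,0,0,0,106,-1],[0,0,0,0,0,124,-1],[0,0,0,0,0,142,-1],[0,0,0,0,0,158,-1],[0,0,0,0,0,170,-1],[0,0,0,0,0,178,-1],[0,0,0,0,0,180,-1],[0,0,0,0,0,180,-1],[0,0,0,0,0,180,-1]]'; python3 - <<'E'
from h import *
s=robot.state();print(s['ee_pos'],s['eef_rot'],s['wrist_force'],s['wrist_torque'],s['finger_gap'])
np.savez('pics/p4.npz',p=s['ee_pos'],r=s['eef_rot'])
snap('side','s4');snap('top','t4');snap('wrist','w4')
a=cv2.imread('pics/s4.png')[160:320,230:390]; b=cv2.imread('pics/t4.png')[180:300,220:320]
c=np.zeros((600,800,3),np.uint8); c[:480,:400]=cv2.resize(b,(400,480)); c[:400,400:]=cv2.resize(a,(400,400)); cv2.imwrite('pics/c4.png',c)
E
```

```text
time_s: 6.45
ee_pos: [0.46, 0.232, 0.323]
eef_rot: [3.14, -0.435, 0.346]
wrist_force: [0.2, 0.1, -2.1]
finger_gap: 0.0137
[0.45998114 0.23198836 0.32302463] [ 3.1397404  -0.43524158  0.34605817] [ 0.20065957  0.14024385 -2.1427464 ] [-0.11706367  0.37603086  0.00579651] 0.013650523741029345
```

View pics/c4.png

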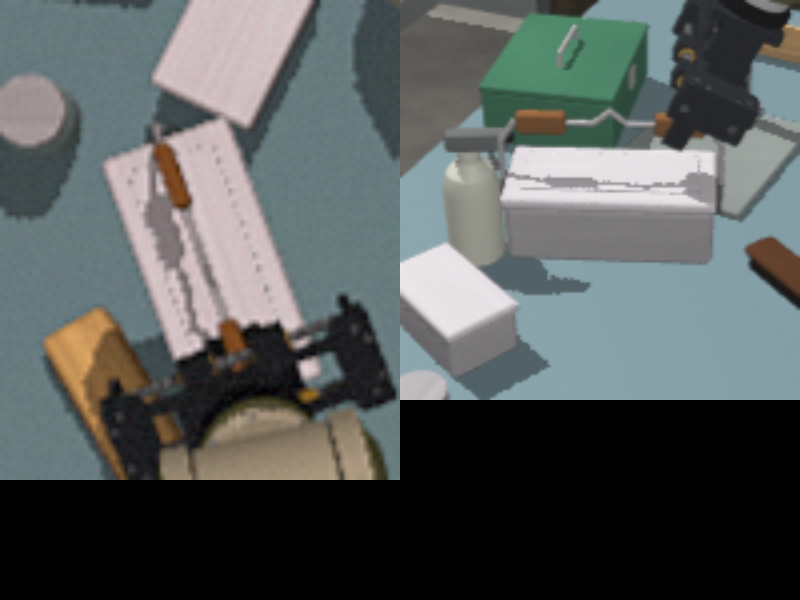

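View pics/w4.png

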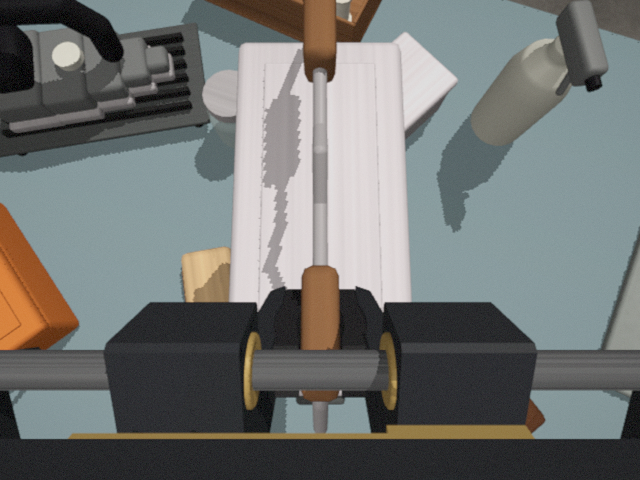

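The top view shows the handle at about 20°, and the side view shows the tin level, with the kink at about (314,205). In the wrist view the kink is the light break at about (320,150).

```bash
cat > meas.py <<'E'
from h import *
def lidplane(tag,ptag,box):
    z=np.load(f'pics/{tag}.npz');pose=np.load(f'pics/{ptag}.npz'); d=z['d']; y0,y1,x0,x1=box
    v,u=np.mgrid[y0:y1,x0:x1]; P=wpt(z,pose,u.ravel()*1.,v.ravel()*1.,d[y0:y1,x0:x1].ravel())
    m=np.median(P[:,2]); P=P[abs(P[:,2]-m)<.012]; A=np.c_[P[:,:2],np.ones(len(P))]; c=np.linalg.lstsq(A,P[:,2],rcond=None)[0]
    return m,np.degrees(c[:2]),P.mean(0)
E
python3 - <<'E'
from meas import *
pose=np.load('pics/p4.npz'); z=np.load('pics/w4.npz')
print('lid',lidplane('w4','p4',(70,250,345,375)))
# tin edges line in wrist & handle yaw from rod pixels
d=z['d']
v,u=np.mgrid[85:262,312:330]; P=wpt(z,pose,u*1.,v*1.,d[85:262,312:330]); 
lid=np.median(lidplane('w4','p4',(70,250,345,375))[0])
m=P[...,2]>lid+.035
Q=P[m]; k=np.polyfit(Q[:,0],Q[:,1],1); print('rod yaw',np.degrees(np.arctan(k[0])),'meanz',Q[:,2].mean())
psi=np.arctan(k[0]); s=Q[:,0]*np.cos(psi)+Q[:,1]*np.sin(psi)
G=pose['p']-.019*Ro.from_euler('xyz',pose['r']).apply([0,0,1]); print('G',G); sg=G[0]*np.cos(psi)+G[1]*np.sin(psi); print('perp G vs rod',(G[1]-np.polyval(k,G[0]))*np.cos(psi))
for b in np.arange(.02,.12,.004):
    w=(s-sg>b)&(s-sg<b+.004); 
    if w.sum(): print(round(b+.002,3),round(np.percentile(Q[w,2],70)*1000,1),w.sum())
# side kink
zs=np.load('pics/s4.npz'); 
im=zs['im'];ds=zs['d']
v,u=np.mgrid[200:222,295:330]; S=pt('side',u*1.,v*1.,ds[200:222,295:330]); mm=(abs(S[...,0]-.52)<.08)&(S[...,2]>lid+.03)&(abs(S[...,1]-.25)<.04)
for c in range(35):
    r=np.nonzero(mm[:,c])[0]
    if len(r): print(295+c,200+r.min(),200+r.max(),np.round(S[r,c].mean(0),4))
E
```

```text
lid (np.float64(0.28363098271346215), array([-0.32645431, -0.21362262]), array([0.54583397, 0.24018223, 0.2836458 ]))Traceback (most recent call last):
  File "<stdin>", line 6, in <module>
  File "h.py", line 21, in wpt
    p=p@T[:3,:3].T+T[:3,3]; return Ro.from_euler('xyz',pose['r']).apply(p)+pose['p']
                                   ~~~~~~~~~~~~~~~~~~~~~~~~~~~~~~~~~~~~^^^
  File "scipy/spatial/transform/_rotation.pyx", line 2580, in scipy.spatial.transform._rotation.Rotation.apply
ValueError: Expected input of shape (3,) or (P, 3), got (177, 18, 3).
```

```bash
python3 - <<'E'
from meas import *
pose=np.load('pics/p4.npz'); z=np.load('pics/w4.npz')
lid=.2836
d=z['d']
v,u=np.mgrid[85:262,312:330]; P=wpt(z,pose,u.ravel()*1.,v.ravel()*1.,d[85:262,312:330].ravel())
Q=P[P[:,2]>lid+.035]; k=np.polyfit(Q[:,0],Q[:,1],1); print('rod yaw',np.degrees(np.arctan(k[0])),'meanz',Q[:,2].mean())
psi=np.arctan(k[0]); s=Q[:,0]*np.cos(psi)+Q[:,1]*np.sin(psi)
G=pose['p']-.019*Ro.from_euler('xyz',pose['r']).apply([0,0,1]); print('G',G); sg=G[0]*np.cos(psi)+G[1]*np.sin(psi); print('perp G vs rod',(G[1]-np.polyval(k,G[0]))*np.cos(psi))
for b in np.arange(.02,.12,.004):
    w=(s-sg>b)&(s-sg<b+.004); 
    if w.sum(): print(round(b+.002,3),round(np.percentile(Q[w,2],70)*1000,1),w.sum())
zs=np.load('pics/s4.npz'); ds=zs['d']
v,u=np.mgrid[200:222,295:330]; S=pt('side',u*1.,v*1.,ds[200:222,295:330]); mm=(abs(S[...,0]-.52)<.08)&(S[...,2]>lid+.03)&(abs(S[...,1]-.25)<.04)
for c in range(35):
    r=np.nonzero(mm[:,c])[0]
    if len(r): print(295+c,200+r.min(),200+r.max(),np.round(S[r,c].mean(0),4))
E
```

```text
rod yaw 19.69222295702465 meanz 0.34315349801698886
G [0.45243316 0.22930422 0.3402532 ]
perp G vs rod -0.0012506689326559932
0.026 339.9 57
0.03 339.9 153
0.034 339.9 152
0.038 339.9 148
0.042 339.9 150
0.046 339.8 146
0.05 340.5 168
0.054 343.6 183
0.058 346.9 198
0.062 350.1 207
0.066 352.3 178
0.07 351.1 89
0.074 347.5 91
0.078 344.2 78
0.082 340.8 93
0.086 339.6 131
0.09 339.4 132
0.094 339.5 135
0.098 339.5 130
0.102 339.0 39
295 205 213 [0.5556 0.2726 0.3391]
296 208 209 [0.5548 0.269  0.3387]
297 208 210 [0.5528 0.2678 0.3372]
298 208 210 [0.5499 0.2683 0.3381]
299 208 210 [0.5478 0.2671 0.338 ]
300 208 210 [0.5456 0.2662 0.338 ]
301 208 210 [0.5436 0.2651 0.3379]
302 208 210 [0.5409 0.2651 0.3385]
303 208 210 [0.5392 0.2634 0.338 ]
304 208 210 [0.5367 0.263  0.3383]
305 208 210 [0.5352 0.2608 0.3375]
306 208 210 [0.5327 0.2605 0.3379]
307 208 210 [0.5296 0.2614 0.3391]
308 207 209 [0.5285 0.2583 0.3404]
309 206 208 [0.5252 0.2596 0.3445]
310 206 208 [0.524  0.2567 0.3433]
311 205 207 [0.5208 0.2578 0.3473]
312 204 206 [0.5182 0.2577 0.3505]
313 204 206 [0.5161 0.2567 0.3504]
314 204 206 [0.5137 0.2562 0.3507]
315 204 207 [0.5124 0.2536 0.3483]
316 205 207 [0.5102 0.2527 0.347 ]
317 206 208 [0.5082 0.2516 0.3441]
318 207 209 [0.505  0.2531 0.343 ]
319 207 210 [0.5031 0.2516 0.3413]
320 208 210 [0.5018 0.2487 0.3386]
321 209 210 [0.4995 0.248  0.3374]
322 209 210 [0.4967 0.2485 0.3383]
323 209 210 [0.4943 0.2482 0.3387]
324 209 210 [0.4937 0.2438 0.3365]
325 209 210 [0.4904 0.2454 0.3381]
326 209 210 [0.4884 0.2441 0.3379]
327 209 210 [0.4853 0.2454 0.3393]
328 209 210 [0.4839 0.2427 0.3382]
329 209 210 [0.4816 0.242  0.3383]
```

The tin is level within 0.4° (lid z = 0.2836, so underside 0.209). The kink sits at (0.515, 0.253, 0.350), 67 mm along from the grasp point, as expected. Next I'll swing across to 90 mm on the open (+y) side of the hook.

```bash
python3 -m crank '[[0,0,-0.3,1,-4,0,-1],[0,0,-1,3,-13,0,-1],[0,0,-2.2,7,-30,0,-1],[0,0,-3.7,12,-50,0,-1],[0,0,-5.2,17,-70,0,-1],[0,0,-6.8,23,-91,0,-1],[0,0,-8.4,28,-112,0,-1],[0,0,-10,33,-133,0,-1],[0,0,-11.6,39,-155,0,-1],[0,0,-13.2,44,-177,0,-1],[0,0,-14.8,50,-199,0,-1],[0,0,-16.4,55,-220,0,-1],[0,0,-18,60,-241,0,-1],[0,0,-19.6,66,-262,0,-1],[0,0,-21.2,71,-283,0,-1],[0,0,-22.6,75,-302,0,-1],[0,0,-23.7,79,-317,0,-1],[0,0,-24.5,82,-328,0,-1],[0,0,-24.8,83,-332,0,-1],[0,0,-24.8,83,-332,0,-1]]'; python3 -m crank '[[0,0,0,0,0,-3,-1],[0,0,0,0,0,-9,-1],[0,0,0,0,0,-16,-1],[0,0,0,0,0,-21,-1],[0,0,0,0,0,-23,-1],[0,0,0,0,0,-23,-1],[0,0,0,0,0,-23,-1]]'; python3 - <<'E'
from h import *
s=robot.state();print(s['ee_pos'],s['eef_rot'],s['wrist_force'],s['wrist_torque'],s['finger_gap'],s['q'])
np.savez('pics/p5.npz',p=s['ee_pos'],r=s['eef_rot'])
snap('side','s5');snap('top','t5');snap('wrist','w5')
E
```

```text
time_s: 8.6
ee_pos: [0.5432, -0.1001, 0.3236]
eef_rot: [3.14, -0.436, -0.087]
wrist_force: [0.5, 0.3, -2.4]
finger_gap: 0.0138
time_s: 9.3
ee_pos: [0.5433, -0.1, 0.3009]
eef_rot: [3.139, -0.437, -0.087]
wrist_force: [-0.2, -0.5, -2.1]
finger_gap: 0.0133
[ 0.54328935 -0.0999957   0.30091476] [ 3.13941354 -0.43685938 -0.08660344] [-0.20705734 -0.51035084 -2.10615438] [0.07708769 0.3958789  0.01093823] 0.013328632788374532 [-0.46568592  0.11256463  1.64443112  0.18684476  0.98268045  1.12002517]
```

View pics/s5.png

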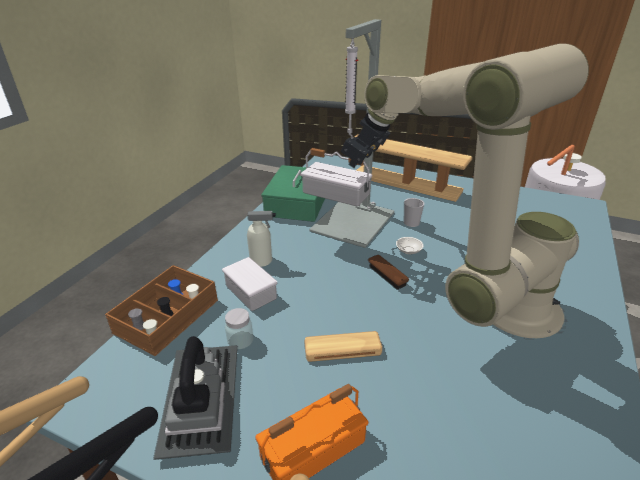

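View pics/t5.png

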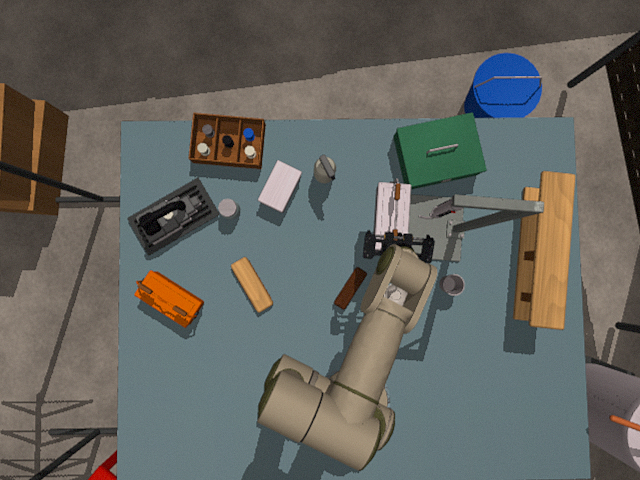

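View pics/w5.png

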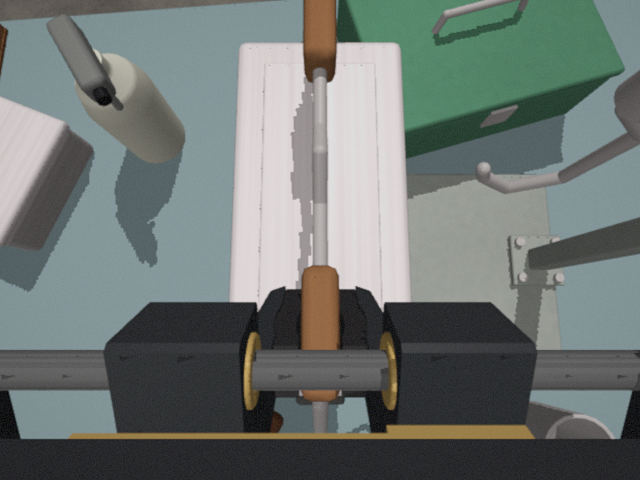

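The wrist view shows the hook's free end at (483,170), to the right of the kink at about (320,148), so I can measure both in one view. The top and side views show the tin level, parallel to the stand's x and clear of everything.

```bash
cat >> meas.py <<'E'
def rod(tag,ptag,rows=(85,262),cols=(312,330)):
    pose=np.load(f'pics/{ptag}.npz'); d=np.load(f'pics/{tag}.npz')['d']
    lid=lidplane(tag,ptag,(100,250,345,375)); print('lid',lid)
    v,u=np.mgrid[rows[0]:rows[1],cols[0]:cols[1]]; P=wpt(0,pose,u.ravel()*1.,v.ravel()*1.,d[rows[0]:rows[1],cols[0]:cols[1]].ravel())
    Q=P[(P[:,2]>lid[0]+.035)&(P[:,2]<lid[0]+.08)]; k=np.polyfit(Q[:,0],Q[:,1],1); psi=np.arctan(k[0])
    s=Q[:,0]*np.cos(psi)+Q[:,1]*np.sin(psi); bz=[]
    for b in np.arange(s.min(),s.max(),.002):
        w=(s>=b)&(s<b+.002)
        if w.sum()>5: bz.append((b+.001,np.percentile(Q[w,2],80)))
    bz=np.array(bz); base=np.percentile(bz[:,1],20); hi=bz[:,1]>base+.003; 
    w=bz[hi,1]-base; sk=(bz[hi,0]*w).sum()/w.sum(); x=None
    c=np.cos(psi);sn=np.sin(psi); x=(sk-sn*k[1])/(c+sn*k[0]); print('yaw',np.degrees(psi),'kink',x,np.polyval(k,x),base-.003+.013)
E
python3 - <<'E'
from meas import *
rod('w5','p5')
pose=np.load('pics/p5.npz');z=np.load('pics/w5.npz');d=z['d']
v,u=np.mgrid[150:205,472:565]; P=wpt(0,pose,u.ravel()*1.,v.ravel()*1.,d[150:205,472:565].ravel())
m=(P[:,2]>.25)&(P[:,2]<.40); Q=P[m]; U=u.ravel()[m]
for a in range(472,565,6):
    w=(U>=a)&(U<a+6)
    if w.any(): print(a,np.round(Q[w].mean(0),4),w.sum(), np.round(Q[w].min(0),3),np.round(Q[w].max(0),3))
E
```

```text
lid (np.float64(0.26172945175153384), array([-0.3252691 , -0.05628752]), array([ 0.61535525, -0.12748126,  0.26172175]))
yaw -4.947930405650895 kink 0.6011845986046372 -0.10372604367422242 0.32781867988240004
472 [ 0.5962 -0.1721  0.3046] 36 [ 0.595 -0.175  0.297] [ 0.598 -0.171  0.308]
478 [ 0.5954 -0.1735  0.3057] 124 [ 0.593 -0.179  0.295] [ 0.6   -0.171  0.31 ]
484 [ 0.5948 -0.1766  0.3041] 135 [ 0.593 -0.183  0.292] [ 0.599 -0.173  0.311]
490 [ 0.5944 -0.1833  0.2951] 91 [ 0.592 -0.189  0.285] [ 0.598 -0.18   0.299]
496 [ 0.5939 -0.1879  0.2911] 87 [ 0.592 -0.192  0.283] [ 0.597 -0.185  0.296]
502 [ 0.5936 -0.1927  0.2871] 80 [ 0.592 -0.196  0.282] [ 0.597 -0.189  0.292]
508 [ 0.5939 -0.1966  0.2853] 74 [ 0.591 -0.199  0.28 ] [ 0.597 -0.195  0.289]
514 [ 0.5937 -0.1986  0.2872] 76 [ 0.591 -0.2    0.284] [ 0.597 -0.197  0.289]
520 [ 0.5935 -0.2005  0.289 ] 76 [ 0.591 -0.202  0.286] [ 0.597 -0.199  0.291]
526 [ 0.5933 -0.2025  0.2905] 77 [ 0.591 -0.205  0.287] [ 0.597 -0.201  0.293]
532 [ 0.5931 -0.2043  0.2923] 76 [ 0.59  -0.206  0.29 ] [ 0.597 -0.203  0.295]
538 [ 0.593  -0.2063  0.2938] 78 [ 0.591 -0.209  0.291] [ 0.596 -0.204  0.297]
544 [ 0.5928 -0.208   0.2956] 79 [ 0.59  -0.21   0.293] [ 0.596 -0.206  0.298]
550 [ 0.5927 -0.2098  0.2971] 78 [ 0.59  -0.211  0.294] [ 0.596 -0.208  0.299]
556 [ 0.5924 -0.2113  0.2991] 80 [ 0.59  -0.213  0.295] [ 0.596 -0.21   0.303]
562 [ 0.5922 -0.2116  0.3018] 45 [ 0.59  -0.214  0.297] [ 0.595 -0.211  0.304]
```

The hook seat measures (0.594, -0.195, 0.285), the tip top is at z = 0.311, and the kink is at (0.601, -0.104, 0.328). That gives about 11 mm clearance over the tip, so I'll slide in by (-7, -91).

```bash
python3 -m crank '[[0,0,0,0,-2,0,-1],[0,0,0,0,-6,0,-1],[0,0,0,-1,-12,0,-1],[0,0,0,-1,-18,0,-1],[0,0,0,-2,-24,0,-1],[0,0,0,-2,-30,0,-1],[0,0,0,-3,-36,0,-1],[0,0,0,-3,-42,0,-1],[0,0,0,-4,-48,0,-1],[0,0,0,-4,-54,0,-1],[0,0,0,-5,-60,0,-1],[0,0,0,-5,-66,0,-1],[0,0,0,-6,-72,0,-1],[0,0,0,-6,-78,0,-1],[0,0,0,-6.5,-83,0,-1],[0,0,0,-7,-87,0,-1],[0,0,0,-7,-90,0,-1],[0,0,0,-7,-91,0,-1],[0,0,0,-7,-91,0,-1],[0,0,0,-7,-91,0,-1]]'; python3 - <<'E'
from meas import *
s=robot.state();print(s['ee_pos'],s['eef_rot'],s['wrist_force'],s['wrist_torque'],s['finger_gap'])
np.savez('pics/p6.npz',p=s['ee_pos'],r=s['eef_rot'])
snap('side','s6');snap('top','t6');snap('wrist','w6')
c=np.zeros((600,800,3),np.uint8)
c[:480,:400]=cv2.resize(cv2.imread('pics/s6.png')[110:230,310:410],(400,480),interpolation=2)
c[:480,400:]=cv2.resize(cv2.imread('pics/w6.png')[30:270,220:420],(400,480),interpolation=2)
cv2.imwrite('pics/c6.png',c); rod('w6','p6')
E
```

```text
time_s: 11.45
ee_pos: [0.5362, -0.1908, 0.3007]
eef_rot: [3.14, -0.436, -0.087]
wrist_force: [-0.3, -0.8, -1.5]
finger_gap: 0.0132
[ 0.53621153 -0.19081543  0.30072453] [ 3.13957391 -0.43647865 -0.08651354] [-0.33067179 -0.80943285 -1.50173636] [ 0.0890351   0.34350987 -0.02659384] 0.013214310680256344
lid (np.float64(0.26193250133386214), array([-0.30815224,  0.34707303]), array([ 0.60138863, -0.21729926,  0.26155823]))
yaw -4.889141638042141 kink 0.5941687345838994 -0.1945351821467917 0.32786069819732516
```

View pics/c6.png

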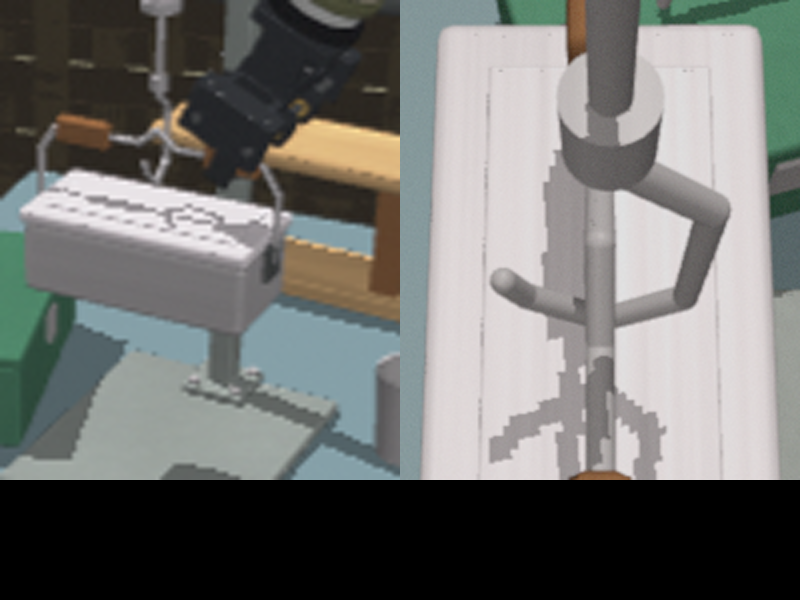

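The kink sits over the V of the hook, between the tip and the back leg. Lowering at 2 cm/s.

```bash
python3 -m crank '[[0,0,0,0,0,-1,-1],[0,0,0,0,0,-3,-1],[0,0,0,0,0,-5,-1],[0,0,0,0,0,-7,-1],[0,0,0,0,0,-9,-1],[0,0,0,0,0,-11,-1],[0,0,0,0,0,-13,-1],[0,0,0,0,0,-15,-1],[0,0,0,0,0,-17,-1],[0,0,0,0,0,-19,-1],[0,0,0,0,0,-21,-1],[0,0,0,0,0,-23,-1],[0,0,0,0,0,-25,-1],[0,0,0,0,0,-27,-1],[0,0,0,0,0,-29,-1],[0,0,0,0,0,-31,-1],[0,0,0,0,0,-32,-1],[0,0,0,0,0,-32,-1]]'; python3 - <<'E'
from meas import *
s=robot.state();print(s['ee_pos'],s['eef_rot'],s['wrist_force'],s['wrist_torque'],s['finger_gap'])
np.savez('pics/p7.npz',p=s['ee_pos'],r=s['eef_rot'])
snap('side','s7');snap('wrist','w7')
c=np.zeros((600,800,3),np.uint8)
c[:480,:400]=cv2.resize(cv2.imread('pics/s7.png')[110:230,310:410],(400,480),interpolation=2)
c[:480,400:]=cv2.resize(cv2.imread('pics/w7.png')[30:270,220:420],(400,480),interpolation=2)
cv2.imwrite('pics/c7.png',c); rod('w7','p7')
E
```

```text
time_s: 13.4
ee_pos: [0.5362, -0.1909, 0.2686]
eef_rot: [3.14, -0.436, -0.087]
wrist_force: [0.2, 0.2, -1.5]
finger_gap: 0.0135
[ 0.53617475 -0.19092831  0.26858121] [ 3.13966544 -0.43634945 -0.08670773] [ 0.21003566  0.17311023 -1.48467151] [0.09889451 0.43497239 0.004991  ] 0.013498882354763314
lid (np.float64(0.22951805979546744), array([-0.31966157,  0.0469022 ]), array([ 0.60535224, -0.21777885,  0.22935947]))
yaw -4.965137478959884 kink 0.5941686270932107 -0.19472238873121817 0.2954652732455224
```

View pics/c7.png

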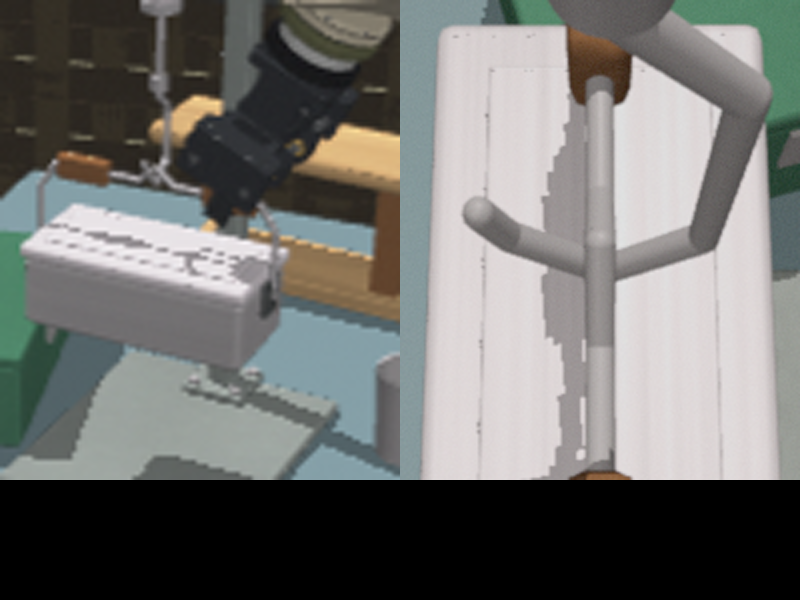

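The kink is at z = 0.2955, about 4.5 mm above the seat. Continuing slowly and watching force and torque.

```bash
python3 -m crank '[[0,0,0,0,0,-1,-1],[0,0,0,0,0,-3,-1],[0,0,0,0,0,-5,-1],[0,0,0,0,0,-7,-1],[0,0,0,0,0,-9,-1],[0,0,0,0,0,-11,-1],[0,0,0,0,0,-13,-1],[0,0,0,0,0,-15,-1],[0,0,0,0,0,-17,-1],[0,0,0,0,0,-19,-1],[0,0,0,0,0,-20,-1],[0,0,0,0,0,-20,-1],[0,0,0,0,0,-20,-1]]'; python3 - <<'E'
from meas import *
for i in range(4):
    s=robot.state();print(s['ee_pos'],s['wrist_force'],s['wrist_torque'],s['finger_gap'])
    if i==0: np.savez('pics/p8.npz',p=s['ee_pos'],r=s['eef_rot'])
    snap('side' if i else 'wrist','s8' if i else 'w8')
c=np.zeros((600,800,3),np.uint8)
c[:480,:400]=cv2.resize(cv2.imread('pics/s8.png')[110:230,310:410],(400,480),interpolation=2)
c[:480,400:]=cv2.resize(cv2.imread('pics/w8.png')[30:270,220:420],(400,480),interpolation=2)
cv2.imwrite('pics/c8.png',c); rod('w8','p8')
E
```

```text
time_s: 14.8
ee_pos: [0.5362, -0.191, 0.2488]
eef_rot: [3.139, -0.437, -0.087]
wrist_force: [0.6, -0.5, -0.9]
finger_gap: 0.0133
[ 0.53622517 -0.1909829   0.24879145] [ 0.55021405 -0.48516052 -0.91147484] [0.01536807 0.32164671 0.01835029] 0.013325994388166614
[ 0.53623209 -0.19097129  0.24881982] [ 0.68648229 -0.57878083 -0.65127837] [ 0.05702975  0.26717658 -0.03236307] 0.01355228018748304
[ 0.53624009 -0.1909996   0.24886094] [ 0.94514806 -0.91482841 -0.24095948] [ 0.01959502  0.27910358 -0.01305722] 0.013332773216118959
[ 0.5362225  -0.19097518  0.24882664] [-0.42410382 -0.99648272 -0.53828301] [ 0.02560003  0.2658842  -0.03956914] 0.013476003757380988
lid (np.float64(0.20988551995541638), array([-1.72267345e-01, -1.00225913e-04]), array([ 0.6052196 , -0.2178578 ,  0.20975595]))
yaw -5.090623157162391 kink 0.5941838498249153 -0.1948274154570992 0.2758424421696348
```

View pics/c8.png

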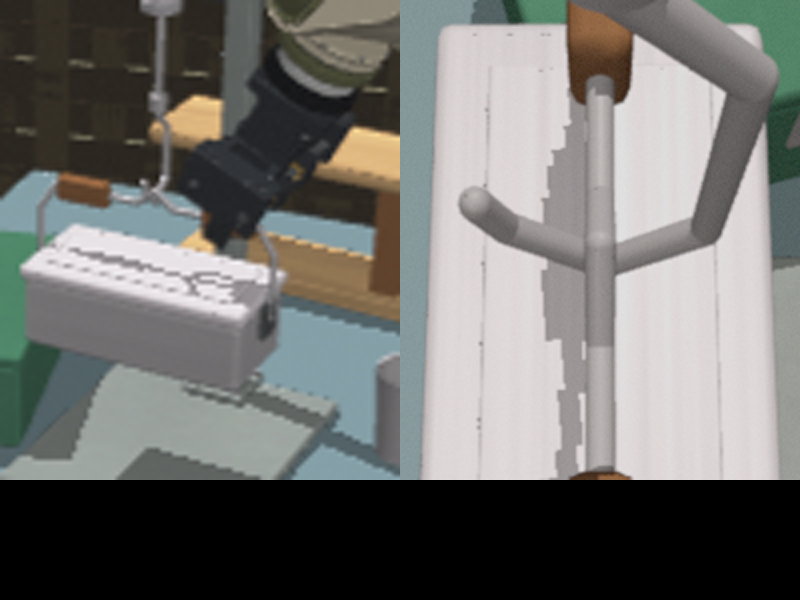

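The hook is taking load: torque is down from 0.40 to 0.27 and the tin is still level. 20 mm more, then I'll average the readings.

```bash
python3 -m crank '[[0,0,0,0,0,-1,-1],[0,0,0,0,0,-3,-1],[0,0,0,0,0,-5,-1],[0,0,0,0,0,-7,-1],[0,0,0,0,0,-9,-1],[0,0,0,0,0,-11,-1],[0,0,0,0,0,-13,-1],[0,0,0,0,0,-15,-1],[0,0,0,0,0,-17,-1],[0,0,0,0,0,-19,-1],[0,0,0,0,0,-20,-1],[0,0,0,0,0,-20,-1],[0,0,0,0,0,-20,-1]]'; cat > avg.py <<'E'
from meas import *
def avg(tag,n=16):
    F=[];T=[]
    for i in range(n):
        s=robot.state();F.append(s['wrist_force']);T.append(s['wrist_torque'])
        if i==0: np.savez(f'pics/p{tag}.npz',p=s['ee_pos'],r=s['eef_rot']); snap('wrist','w'+tag)
        elif i==1: snap('side','s'+tag)
        else: robot.snapshot('top')
    print(s['time_s'],s['ee_pos'],np.mean(F,0),np.mean(T,0),np.std(F,0)/n**.5,np.std(T,0)/n**.5)
    c=np.zeros((600,800,3),np.uint8)
    c[:480,:400]=cv2.resize(cv2.imread(f'pics/s{tag}.png')[110:230,310:410],(400,480),interpolation=2)
    c[:480,400:]=cv2.resize(cv2.imread(f'pics/w{tag}.png')[30:270,220:420],(400,480),interpolation=2)
    cv2.imwrite(f'pics/c{tag}.png',c); rod('w'+tag,'p'+tag)
E
python3 -c "
from avg import *
avg('9')"
```

```text
time_s: 16.3
ee_pos: [0.5362, -0.191, 0.2288]
eef_rot: [3.139, -0.437, -0.087]
wrist_force: [1.1, 0.2, -0.6]
finger_gap: 0.0132
17.05 [ 0.5362065  -0.19096801  0.22873928] [ 0.62171579 -0.50606565 -0.18965139] [ 0.00089016  0.10356355 -0.05519211] [0.17727585 0.12701472 0.14110861] [0.00576019 0.00563631 0.00623529]
lid (np.float64(0.19010619402013057), array([-0.08403195,  0.0072482 ]), array([ 0.60513337, -0.21781747,  0.18996145]))
yaw -5.109326702721416 kink 0.594169359321331 -0.19484621808895286 0.25597193748129504
```

View pics/c9.png

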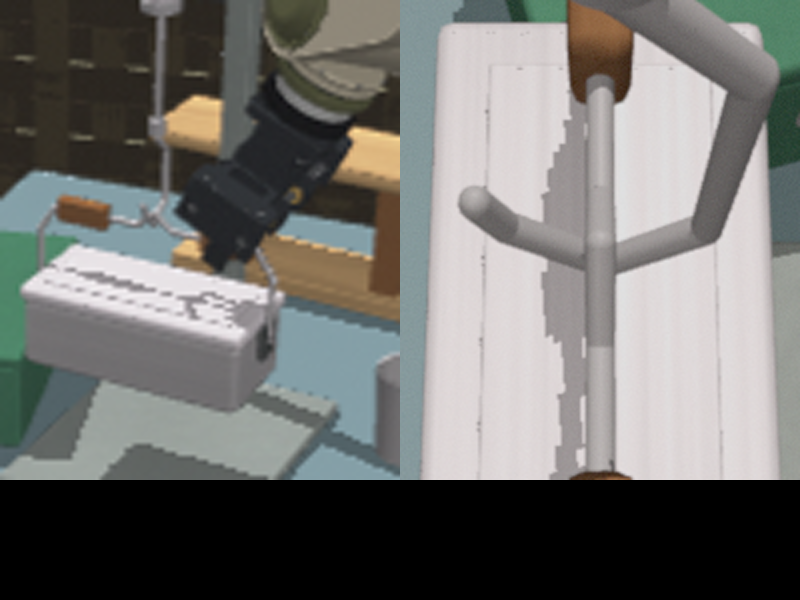

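The torque falls linearly (0.39, 0.27, 0.10) at about 0.0083 per mm, so zero lies about 12 mm further down. That puts the weight at about 2.1 N. Lowering 10 mm more.

```bash
python3 -m crank '[[0,0,0,0,0,-1,-1],[0,0,0,0,0,-2,-1],[0,0,0,0,0,-4,-1],[0,0,0,0,0,-6,-1],[0,0,0,0,0,-8,-1],[0,0,0,0,0,-9,-1],[0,0,0,0,0,-10,-1],[0,0,0,0,0,-10,-1],[0,0,0,0,0,-10,-1]]'; python3 -c "
from avg import *
avg('10',40)"
```

```text
time_s: 18.0
ee_pos: [0.5362, -0.191, 0.2188]
eef_rot: [3.139, -0.437, -0.087]
wrist_force: [0.9, -0.1, 0.6]
finger_gap: 0.0132
19.95 [ 0.53619455 -0.19097679  0.21873499] [ 1.0004437  -0.74039537  0.43828032] [-0.03130684  0.00320799 -0.06418836] [0.09263174 0.0818902  0.07940987] [0.00455546 0.0054501  0.00478534]
lid (np.float64(0.1801373287557995), array([-0.02791666,  0.00303709]), array([ 0.60506829, -0.21781208,  0.1800048 ]))
yaw -5.07438823146003 kink 0.5941254754667306 -0.1948773861516978 0.24606625910689425
```

Torque is now about zero and the spring force is (45+1)/22 ≈ 2.07 N. However, the averaged force reads +0.44 N vertical with some side load, so the two disagree by about 0.3 N. I'll ease 1.5 mm up and 0.7 mm toward -y, and measure again.

```bash
python3 -m crank '[[0,0,0,0,-0.3,0.5,-1],[0,0,0,0,-0.7,1,-1],[0,0,0,0,-0.7,1.5,-1],[0,0,0,0,-0.7,1.5,-1],[0,0,0,0,-0.7,1.5,-1],[0,0,0,0,-0.7,1.5,-1]]'; python3 -c "
from avg import *
avg('11',60)"
```

```text
time_s: 20.6
ee_pos: [0.5362, -0.1917, 0.2202]
eef_rot: [3.139, -0.437, -0.087]
wrist_force: [0.3, -1.4, 0.3]
finger_gap: 0.0131
23.55 [ 0.53620108 -0.19166496  0.22022124] [ 0.62385897 -1.08198848  0.15215446] [-0.09486415  0.08656864 -0.14585194] [0.05878524 0.06464618 0.0639248 ] [0.00497126 0.00359704 0.00357829]
lid (np.float64(0.1815524501554944), array([-0.01597865, -0.11590968]), array([ 0.60428599, -0.21833459,  0.18140841]))
yaw -4.974621558623709 kink 0.5941621235991866 -0.19564763568661822 0.24741921145030796
```

View pics/c11.png

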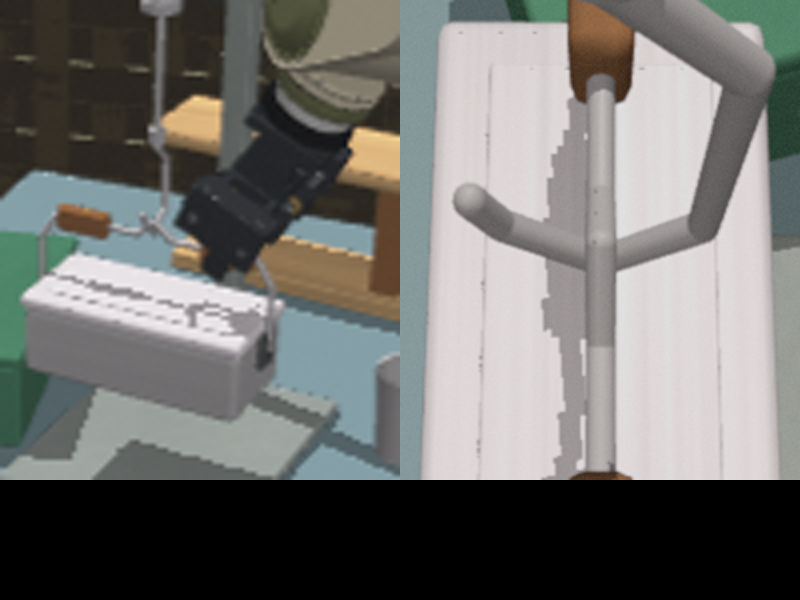

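Vertical force now reads close to zero, but the side force moved the opposite way to what I expected (Fy -0.74 to -1.08). I'll test the other direction, +1.4 mm in y.

```bash
python3 -m crank '[[0,0,0,0,0.5,0,-1],[0,0,0,0,1,0,-1],[0,0,0,0,1.4,0,-1],[0,0,0,0,1.4,0,-1],[0,0,0,0,1.4,0,-1]]'; python3 -c "
from avg import *
avg('12',50)"
```

```text
time_s: 24.1
ee_pos: [0.5363, -0.1906, 0.2204]
eef_rot: [3.139, -0.437, -0.087]
wrist_force: [0.8, -5.3, 0.4]
finger_gap: 0.0131
26.55 [ 0.53631403 -0.19055897  0.22038967] [ 1.06174008 -5.05615244  0.24531723] [-0.59157954  0.02756666 -0.64243172] [0.07837762 0.08585206 0.07722483] [0.00412188 0.00460579 0.00394041]
lid (np.float64(0.1816571594100273), array([0.02121321, 0.08988381]), array([ 0.60554032, -0.21760705,  0.18152366]))
yaw -5.483176806786315 kink 0.594161186144867 -0.19511933097339315 0.24768890448468142
```

Moving +y pushes hard against the hook (-5 N), so the rod sits stiffly in the V. I'll back off toward -y.

```bash
python3 -m crank '[[0,0,0,0,-0.5,0,-1],[0,0,0,0,-1,0,-1],[0,0,0,0,-1.5,0,-1],[0,0,0,0,-1.5,0,-1],[0,0,0,0,-1.5,0,-1]]'; python3 -c "
from avg import *
avg('13',30)"
```

```text
time_s: 27.1
ee_pos: [0.5362, -0.1915, 0.2202]
eef_rot: [3.14, -0.436, -0.086]
wrist_force: [1.5, -2.0, 1.2]
finger_gap: 0.013
28.55 [ 0.53619292 -0.19174931  0.22021714] [ 1.4654612  -0.74546629  0.2292166 ] [-0.03303609 -0.02492304 -0.0751298 ] [0.09680337 0.09331191 0.08246588] [0.00799213 0.00481891 0.00745031]
lid (np.float64(0.18145442586875898), array([-0.08381025, -0.19577814]), array([ 0.60457381, -0.21821218,  0.18130255]))
yaw -4.898519887794519 kink 0.5941086961177853 -0.19552331787332403 0.24737820803704272
```

The side force drops again (Fx +1.5, Fy -0.75). Five averaged vertical readings consistently give W = spring force - Fz ≈ 1.8 N. The torque has an offset from the tilted gripper, so I trust the force. I'll raise 3.5 mm and ease +0.3 in x, -0.2 in y.

```bash
python3 -m crank '[[0,0,0,0.1,0,0.5,-1],[0,0,0,0.2,-0.1,1.5,-1],[0,0,0,0.3,-0.2,2.5,-1],[0,0,0,0.3,-0.2,3.5,-1],[0,0,0,0.3,-0.2,3.5,-1],[0,0,0,0.3,-0.2,3.5,-1]]'; python3 -c "
from avg import *
avg('14',50)"
```

```text
time_s: 29.2
ee_pos: [0.5365, -0.1919, 0.2237]
eef_rot: [3.14, -0.436, -0.087]
wrist_force: [0.0, -0.7, 0.4]
finger_gap: 0.0132
31.65 [ 0.53650391 -0.19195686  0.22373333] [ 0.27875853 -0.54764445  0.25295185] [ 0.00275912  0.13839155 -0.05866502] [0.06624238 0.07495842 0.07145453] [0.00379605 0.00383993 0.00444489]
lid (np.float64(0.18502812511829542), array([-0.03851245,  0.00434107]), array([ 0.60437463, -0.21854949,  0.1848612 ]))
yaw -5.094880456407978 kink 0.5943064239135978 -0.19583420234709473 0.25089090012788073
```

Side loads are small now and vertical is near balance. I'll raise 1.5 mm more, then reduce the grip force in stages so that anything left over slips out gently.

```bash
python3 -m crank '[[0,0,0,0,-0.1,0.5,-1],[0,0,0,0,-0.1,1,-1],[0,0,0,0,-0.1,1.5,-1],[0,0,0,0,-0.1,1.5,-1]]'; python3 -m crank '[[0,0,0,0,0,0,-1],[0,0,0,0,0,0,-1],[0,0,0,0,0,0,-1]]' 25;  python3 -m crank '[[0,0,0,0,0,0,-1],[0,0,0,0,0,0,-1],[0,0,0,0,0,0,-1]]' 10; python3 -m crank '[[0,0,0,0,0,0,-1],[0,0,0,0,0,0,-1],[0,0,0,0,0,0,-1]]' 5; python3 -m crank '[[0,0,0,0,0,0,-1],[0,0,0,0,0,0,-1],[0,0,0,0,0,0,-1],[0,0,0,0,0,0,-1]]' 3; python3 -c "
from avg import *
avg('15',24)"
```

```text
time_s: 32.1
ee_pos: [0.5365, -0.192, 0.2253]
eef_rot: [3.14, -0.437, -0.087]
wrist_force: [-0.5, 0.0, 0.4]
finger_gap: 0.0135
time_s: 32.4
ee_pos: [0.5365, -0.1921, 0.2252]
eef_rot: [3.14, -0.437, -0.087]
wrist_force: [0.9, -0.6, -0.3]
finger_gap: 0.0138
time_s: 32.7
ee_pos: [0.5365, -0.1921, 0.2252]
eef_rot: [3.14, -0.436, -0.087]
wrist_force: [0.4, -0.4, 0.8]
finger_gap: 0.0141
time_s: 33.0
ee_pos: [0.5365, -0.1921, 0.2253]
eef_rot: [3.14, -0.437, -0.087]
wrist_force: [1.4, -0.4, -0.4]
finger_gap: 0.0142
time_s: 33.4
ee_pos: [0.5365, -0.192, 0.2252]
eef_rot: [3.14, -0.436, -0.087]
wrist_force: [0.1, -0.6, 0.7]
finger_gap: 0.0141
34.55 [ 0.5365098  -0.19203609  0.22520838] [ 0.21843758 -0.08093978  0.1042399 ] [ 0.0385761   0.14311844 -0.01650003] [0.10280902 0.08850424 0.09726299] [0.00592425 0.00613628 0.00458012]
lid (np.float64(0.18656052330858833), array([-0.0622699 , -0.01446575]), array([ 0.60430542, -0.2186243 ,  0.18639307]))
yaw -5.05984671393372 kink 0.5944319030225687 -0.19594209184910222 0.2524216358083962
```

View pics/c15.png

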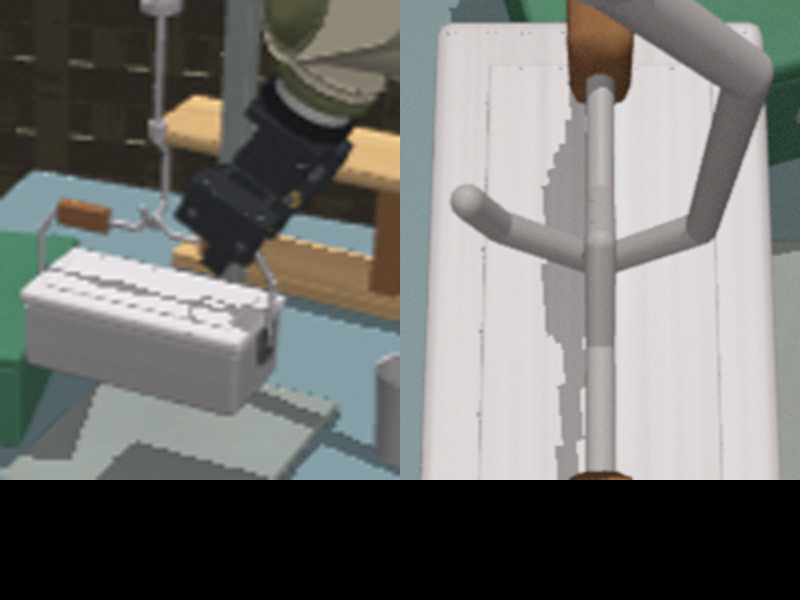

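The grip is at 3 N, all averaged forces are about 0, and nothing moved. Now I'll open in tiny steps.

```bash
python3 -m crank '[[0,0,0,0,0,0,-0.74],[0,0,0,0,0,0,-0.72],[0,0,0,0,0,0,-0.71],[0,0,0,0,0,0,-0.70],[0,0,0,0,0,0,-0.69],[0,0,0,0,0,0,-0.685],[0,0,0,0,0,0,-0.68],[0,0,0,0,0,0,-0.675],[0,0,0,0,0,0,-0.67],[0,0,0,0,0,0,-0.665],[0,0,0,0,0,0,-0.66],[0,0,0,0,0,0,-0.65],[0,0,0,0,0,0,-0.64],[0,0,0,0,0,0,-0.62],[0,0,0,0,0,0,-0.60]]'; python3 -c "
from avg import *
avg('16',10)"
```

```text
time_s: 36.1
ee_pos: [0.5365, -0.192, 0.2252]
eef_rot: [3.14, -0.436, -0.087]
wrist_force: [-0.2, -0.2, 0.6]
finger_gap: 0.0176
36.55 [ 0.53650917 -0.19205437  0.22523273] [ 0.15726748 -0.06365967  0.09177391] [ 0.05202435  0.19813505 -0.00792264] [0.14675134 0.11132142 0.18819366] [0.00788716 0.00874859 0.01020633]
lid (np.float64(0.18783859285088692), array([ 0.49762868, -0.00815542]), array([ 0.60375573, -0.21844646,  0.18766872]))
yaw -5.182437230274647 kink 0.5944704543954685 -0.1959142751227018 0.2535046942988822
```

View pics/c16.png

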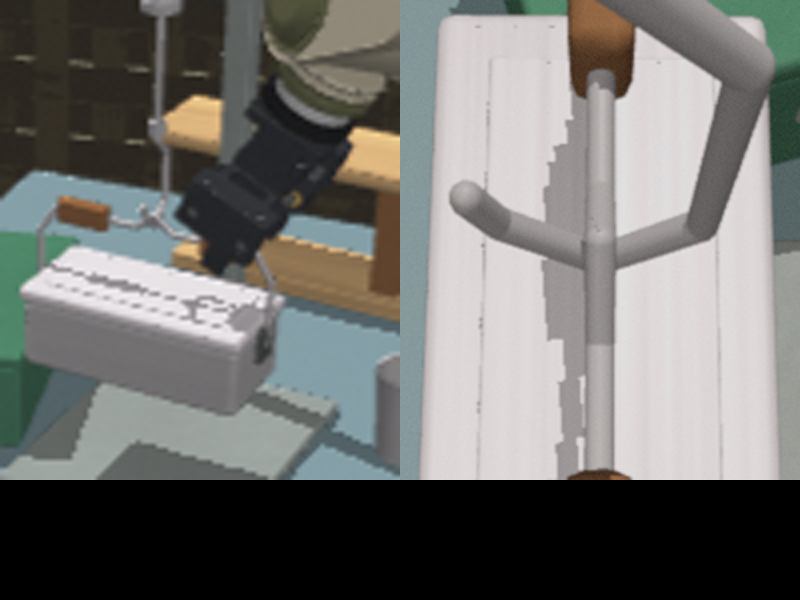

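The tin is released and the hook rose only about 1 mm. With nothing held, the wrist reads about 0 force and 0.20 N m of torque, which confirms the torque offset. Opening wider and backing off along the tool axis.

```bash
python3 -m crank '[[0,0,0,0,0,0,-0.5],[0,0,0,0,0,0,-0.4],[0,0,0,0,0,0,-0.3],[0,0,0,0,0,0,-0.1],[0,0,0,0,0,0,0.1],[0,0,0,0,0,0,0.2],[0,0,0,0,0,0,0.2],[0,0,0,0,0,0,0.2]]'; python3 -m crank '[[0,0,0,-1,0,2,0.2],[0,0,0,-3,0,6,0.2],[0,0,0,-6,0,13,0.2],[0,0,0,-10,1,22,0.2],[0,0,0,-15,1,32,0.2],[0,0,0,-20,2,43,0.2],[0,0,0,-26,2,56,0.2],[0,0,0,-34,3,72,0.2],[0,0,0,-42,4,90,0.2],[0,0,0,-60,5,105,0.2],[0,0,0,-80,6,115,0.2],[0,0,0,-100,7,120,0.2],[0,0,0,-115,8,120,0.2],[0,0,0,-120,8,120,0.2],[0,0,0,-120,8,120,0.2]]'; python3 - <<'E'
from meas import *
for i in range(3):
    s=robot.state(); np.savez(f'pics/p17{i}.npz',p=s['ee_pos'],r=s['eef_rot']); snap('side',f's17{i}'); snap('wrist',f'w17{i}')
    for j in range(4): robot.snapshot('top')
snap('top','t17')
print(robot.state()['time_s'])
E
```

```text
time_s: 37.4
ee_pos: [0.5365, -0.1921, 0.2252]
eef_rot: [3.139, -0.437, -0.087]
wrist_force: [-0.0, -1.0, 0.4]
finger_gap: 0.0525
time_s: 38.9
ee_pos: [0.4162, -0.1842, 0.3458]
eef_rot: [3.139, -0.437, -0.087]
wrist_force: [0.2, -0.2, 0.2]
finger_gap: 0.0529
39.85
```

View pics/s172.png

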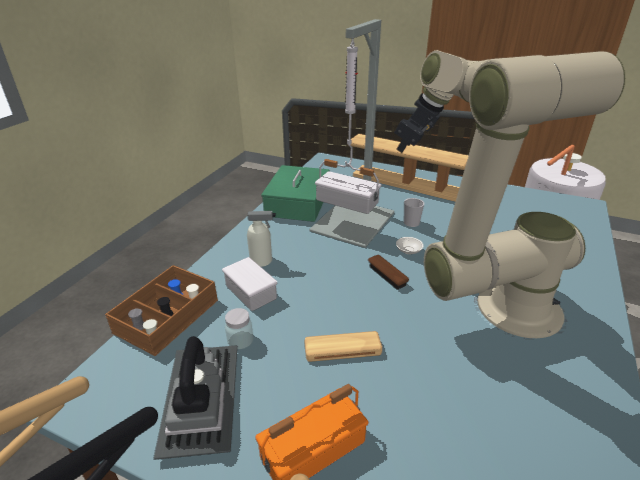

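View pics/w172.png

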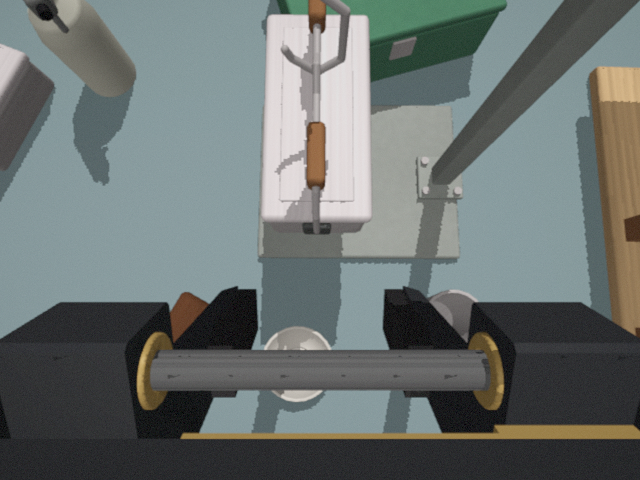

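The tin hangs on the hook with the hand clear, and everything else is in place. I'll wait and check that it is still.

```bash
cat > st.py <<'E'
from meas import *
def st(n=8):
    for i in range(n):
        s=robot.state(); pose=dict(p=s['ee_pos'],r=s['eef_rot']); im,d=robot.snapshot('wrist')
        v,u=np.mgrid[60:190,332:352]; P=wpt(0,pose,u.ravel()*1.,v.ravel()*1.,d[60:190,332:352].ravel()); m=np.median(P[:,2]);P=P[abs(P[:,2]-m)<.02]
        c=np.linalg.lstsq(np.c_[P[:,:2]-[.6,-.2],np.ones(len(P))],P[:,2],rcond=None)[0]
        print(round(s['time_s'],2),'z',np.round(c[2]*1000,2),'slope deg',np.round(np.degrees(c[:2]),2)); robot.snapshot('top')
E
python3 -c "
from st import *
st(8)"; python3 -m crank '[[0,0,0,0,0,0,0.2],[0,0,0,0,0,0,0.2],[0,0,0,0,0,0,0.2],[0,0,0,0,0,0,0.2],[0,0,0,0,0,0,0.2],[0,0,0,0,0,0,0.2],[0,0,0,0,0,0,0.2],[0,0,0,0,0,0,0.2],[0,0,0,0,0,0,0.2],[0,0,0,0,0,0,0.2],[0,0,0,0,0,0,0.2],[0,0,0,0,0,0,0.2],[0,0,0,0,0,0,0.2],[0,0,0,0,0,0,0.2],[0,0,0,0,0,0,0.2],[0,0,0,0,0,0,0.2],[0,0,0,0,0,0,0.2],[0,0,0,0,0,0,0.2],[0,0,0,0,0,0,0.2],[0,0,0,0,0,0,0.2]]' >/dev/null;python3 -m crank '[[0,0,0,0,0,0,0.2],[0,0,0,0,0,0,0.2],[0,0,0,0,0,0,0.2],[0,0,0,0,0,0,0.2],[0,0,0,0,0,0,0.2],[0,0,0,0,0,0,0.2],[0,0,0,0,0,0,0.2],[0,0,0,0,0,0,0.2],[0,0,0,0,0,0,0.2],[0,0,0,0,0,0,0.2],[0,0,0,0,0,0,0.2],[0,0,0,0,0,0,0.2],[0,0,0,0,0,0,0.2],[0,0,0,0,0,0,0.2],[0,0,0,0,0,0,0.2],[0,0,0,0,0,0,0.2],[0,0,0,0,0,0,0.2],[0,0,0,0,0,0,0.2],[0,0,0,0,0,0,0.2],[0,0,0,0,0,0,0.2]]' >/dev/null; python3 -c "
from st import *
st(8)
snap('top','t18')
a=np.load('pics/top0.npz')['im'].astype(int);b=np.load('pics/t18.npz')['im'].astype(int)
c=cv2.imread('pics/t18.png'); cv2.imwrite('pics/c18.png',np.hstack([cv2.imread('pics/top0.png')[110:330,190:470],c[110:330,190:470]]))
"
```

```text
39.85 z 187.64 slope deg [0.52 0.11]
39.95 z 187.6 slope deg [0.5  0.15]
40.05 z 187.59 slope deg [0.48 0.1 ]
40.15 z 187.5 slope deg [ 0.47 -0.09]
40.25 z 187.5 slope deg [ 0.49 -0.14]
40.35 z 187.53 slope deg [ 0.49 -0.05]
40.45 z 187.59 slope deg [0.48 0.01]
40.55 z 187.53 slope deg [ 0.45 -0.09]
44.65 z 187.53 slope deg [ 0.45 -0.06]
44.75 z 187.57 slope deg [0.47 0.04]
44.85 z 187.56 slope deg [0.48 0.04]
44.95 z 187.58 slope deg [0.49 0.  ]
45.05 z 187.53 slope deg [ 0.51 -0.06]
45.15 z 187.58 slope deg [0.52 0.1 ]
45.25 z 187.53 slope deg [ 0.47 -0.12]
45.35 z 187.52 slope deg [ 0.49 -0.06]
```

View pics/c18.png

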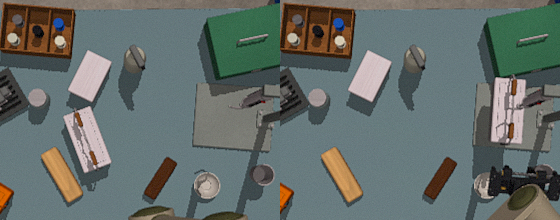

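The tin is quite still: lid z constant within 0.1 mm, tilt 0.5°. The other things are where they were before. Handing in.

```bash
python3 -c "
from h import *
print(robot.sign_off()); print(robot.state()['time_s'])"
```

```text
the job is handed in; nothing more can be done
None
the job is handed in; nothing more can be done
```

The tin is hanging free on the spring balance by the kink in its handle, and I handed the job in at about 45 s; no verdict was reported. I lifted it by its near grip, slid it in from the open side of the hook and lowered it at about 2 cm/s. I eased the grip from 60 N to 3 N and then opened the fingers in tiny steps; the hook rose only about 1 mm on release.

- **Final state:** The tin is level to about 0.5°, and its lid height held within about 0.1 mm over the last 5 s. Its underside is about 0.11 m up and the hand is well clear.
- **Weight:** The hook is drawn down about 37–38 mm, which makes the tin and its contents about 1.75 N, or 0.18 kg.
- **Other things on the table:** In the before and after top views they sit where they did. The steel cup and dish were partly hidden by the hand in the last one, though both look in place in the earlier side view.

**Checks that disagreed:**
- **Wrist torque:** It suggested a heavier tin than the wrist force did. After release it still read 0.2 N m with nothing held, so I had been right to go by the force.
- **Sideways test:** One small nudge in +y while the tin was still gripped pushed the hook sideways with about 5 N. That is under the 15 N limit, and I backed it off.

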